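# Snap the bearing straps shut and hold the gearbox cover over its housing

## Task

First press both hinged bearing straps in the open gearbox housing down until they snap shut and stay shut. Then pick up the gearbox cover, carry it over the bin row without bumping the bins or disturbing the mouse, cup or screwdriver, and hold it level about 15 mm above the housing's rim, not touching it, squarely over the housing with its clipped-corner end over the housing's clipped-corner end, so that I can slip the gasket in between. Finish while still holding the cover there, still: do not set it down or let go.

Things in the scene. Friction and masses are not known exactly. Their poses are not given: they have to be found in the camera images.
- housing: open-topped grey gearbox housing fixed to the bench: outline 160 (x) x 115 (y) mm, 60 mm high, walls 5 mm; the two corners at its +x end are clipped by 30 mm at 45 degrees, the -x end is square. Origin at the centre of its underside, z up. Inside, a shaft with a white gear lies along x at y = 0, below 58 mm; two bearing blocks at x = -40 and +40 mm each have a hinged steel strap
- housing_rim (a point): centre of the housing's rim plane: 60 mm above the housing's origin
- housing_nose (a point): middle of the clipped-corner end of the housing at rim height: 80 mm along the housing's +x from housing_rim
- strap_a (a joint): hinge of the strap at housing x = -40 mm, rad: 0 = shut (flat, top face 50 mm above the bench, 10 mm below the rim); starts open near 0.6, its tip some 28 mm above the rim. Steel bar 20 mm wide, 68 mm long, 4 mm thick, hinged at housing y = +32 mm, 48 mm above the bench, free end towards housing -y
- strap_b (a joint): hinge of the strap at housing x = +40 mm; otherwise like strap_a
- strap_a_pad (a point): where to press strap_a: on its top face, 52 mm from the hinge; moves with it, when shut at housing (-40, -20, 50) mm. An over-centre spring holds the strap open: pushed straight down, 35 to 52 mm from the hinge, it resists with about 4 to 6 N; below about 0.25 rad it snaps to 0 by itself and stays shut
- strap_b_pad (a point): where to press strap_b: the same point on its top face, the same spring; when shut at housing (+40, -20, 50) mm
- cover: loose grey cover, about 0.25 kg, lying upright on the pad: flat plate 6 mm thick with the housing's outline (160 x 115 mm, the two +x corners clipped by 30 mm), on it a step (100 x 70 mm, top at 16 mm) and in the middle a grip rib 60 mm long (x), 24 mm wide (y), 16 to 46 mm above the underside, pinched across its width. Origin: centre of the underside, below the rib's middle; z up
- cover_nose (a point): middle of the clipped-corner end of the cover, on the underside: 80 mm along the cover's +x from its origin
- pad: black rubber pad 200 x 155 x 6 mm fixed on the bench, under the cover at the start; origin at the centre of its underside. Housing and pad lie one on each side of the bin row, either way round
- bins: fixed row of three small open grey part bins with screws between housing and pad: 270 (x) x 70 (y) x 75 mm high; origin at the centre of its underside
- mouse: black computer mouse, 100 x 56 x 31 mm, loose: leave it alone; origin at the centre of its underside
- cup: black cup, 80 mm across, 95 mm high, loose: leave it alone; origin at the centre of its underside
- screwdriver: screwdriver lying along its x, loose: leave it alone
There are look-alikes about, which are no part of the job. What is shaped like the cover but green or yellow is not meant.

How it is judged (in metres and radians):
On the way:
1. both straps are snapped shut while the cover still lies on its pad (value of joint each of strap_a, strap_b below 0.06 rad and horizontal distance between cover and pad below 0.05 m and height (world z) of cover below 0.02 m), for 0.2 s.
At the end, for the whole second after the job is handed in: both straps shut (below 0.06 rad); the cover held by the fingers, still (under 20 mm/s), level to 0.09 rad, its underside 5 to 28 mm above the rim, its centre within 9 mm of the housing's and its clipped-corner end within 12 mm of the housing's, and touching neither the housing nor anything else (value of joint each of strap_a, strap_b below 0.06 rad and z of cover in the frame of housing_rim between 0.005 and 0.028 m and horizontal distance between cover and housing_rim below 0.009 m and horizontal distance between cover_nose and housing_nose below 0.012 m and angle between cover's own z axis and vertical below 0.09 rad and linear speed of cover below 0.02 m/s and contact force between cover and the fingers above 1 N and contact force between cover and housing below 0.2 N and contact force between cover and pad below 0.2 N and contact force between cover and bins below 0.2 N and contact force between cover and mouse below 0.2 N and contact force between cover and cup below 0.2 N and contact force between cover and screwdriver below 0.2 N); the arm keeps its last pose, push and grip.
It fails at once if the bin row is bumped by the cover or the robot (over 2 N) (contact force between bins and cover above 2 N or contact force between bins and the fingers above 2 N or contact force between bins and the arm above 2 N).
It fails at once if the mouse, cup or screwdriver is moved by over 30 mm, or the cup is tipped (distance of any of mouse, cup, screwdriver from where it was at the start of the episode above 0.03 m or angle between cup's own z axis and vertical above 0.4 rad).
It also fails if it takes over 72 s, if anything falls off the work surface, if the arm or the gripper's body presses on something with over 40 N, if the wrist force passes 120 N, or if a joint passes its speed limit or range.

## Robot

A 6-joint arm with a two-finger parallel gripper is mounted at the origin on the work surface. World frame = base frame: x ahead of the robot, y to its left, z up, the work surface at z = 0. Lengths are in mm, angles in rad, forces in N, time in s.
With the tool pointing down it reaches from about 375 to 925 mm from the base axis. Payload 5.7 kg.
Tool frame: the origin (TCP) lies at the very end of the fingers, on their centre line; the grasp point (between the pads) lies env.grip_point_offset behind it (env.grip_point_offset is the distance from the TCP to the grasp point, in mm); z points along the fingers, y is the line along which they close (so a half turn about z gives the same grasp; the last joint's range is limited). The gripper opens to 88 mm and grips with 3 to 60 N. Pads are 20 mm wide; open, the fingers measure 115 mm over their backs; the gripper's body (75 mm by 178 mm) begins 61 mm behind the grasp point.
Start: joints at [1.219, 0.359, 1.51, -0, 1.272, -0.115], TCP at [140.75, 583.225, 222.623] pointing down, gripper open.
Joint ranges: [-2.97, 2.97], [-1.01, 2.36], [0.21, 2.38], [-0.96, 4.11], [0.2, 2.71], [-2.98, 2.98]. Speed limits (rad/s): [2.39, 2.39, 3.14, 3.14, 3.14, 3.14].

## Interface

Orientations are given as [roll, pitch, yaw] about the fixed x, y, z axes, in that order (R = Rz(yaw) Ry(pitch) Rx(roll)).
In Python, from workcell import env gives the robot as it stands.
- The arm moves only by the tool send_rows, never from a script. Its arguments are lists of equal length, an entry for each row: "jaw": the finger opening in mm, from 0 to 87.8; "offset": the shift along the tool's x, y, z in mm, a list of three; "twist": the turn, a rotation vector about the tool's x, y, z in rad, a list of three. In form: {"jaw": [jaw, ...], "offset": [[x, y, z], ...], "twist": [[wx, wy, wz], ...]}. A call has 1 to 12 rows; each row shifts and turns the commanded pose from where the row before left it, along the tool's axes as they then stand; what a row does not reach is not made up. A row lasts 1/10 s, in which the tool goes at most 50 mm and 8.59 degrees, less where a joint would pass 70% of its speed; a pose out of reach is approached as far as the arm can. A call is refused whole if a number of a shift passes 50 or a number of a turn 0.15, either way. A call with a gripper value outside its range is refused whole. The fingers move at their own pace and stop on an object; "squeeze" is the grip in N (left out, the last holds). Time passes only in rows, so rows that do not move let the fingers close. It gives the time, the measured TCP pose, the force, the opening and the grip force at its end, in the units of the state.
- env.read_state(): the state, without advancing time (a new reading comes with each control period).
- env.read_camera(name): name is "scene" or "top" or "wrist"; returns the picture (384x512x3 uint8, red, green, blue); there is no depth.
- env.camera_params(name): a dict with "mtx" (3x3 intrinsics, pixels), "extrinsics" (4x4, takes a point from camera to world coordinates). Camera axes: x right, y up, looking along -z (the intrinsics and any distortion apply to the point x, -y, -z); pixel columns grow to the right and rows downward; lengths in mm; the calibration is good to about 2 mm. A picture is of the moment at which its call begins: read the wrist's pose just before it. camera_params takes no time and is no camera call; for the wrist camera it gives the pose at the moment of the call.
- env.finish_job(): hands the job in; it is judged then, once.
The state is a dict: "t": time; "q": joint angles; "joint_vel": joint speeds; "joint_torque": joint torques, N m; "eef_pos": TCP position; "eef_rot": TCP orientation; "ft_force": force on the tool from outside, world axes, zero at the start; "moment": the same for the moment, N m; "gripper_width": opening from 0.0 (shut) to 1.0 (fully open); "grip_force": force on a finger pad.
Only numpy, scipy, OpenCV 4.12 (cv2) and the standard library are available. Lean on these libraries where they do the work, as an engineer would, in place of code of your own. Each camera call takes 0.05 s, during which the arm holds its last target. There are 200 camera calls.

## Working session

There is one attempt and no reset: what is moved stays moved. The work goes in short steps, Python scripts to look and compute and a tool call to move; the robot and the scene stay as the last step left them, time stands still between calls to the robot, and variables do not carry over. Pictures are saved under pics/ and viewed, at most 10 in all, crops included, and the job is handed in when it is done.

Besides the shell and the picture viewer there is one more tool, called after ">>>" as name(argument=value, ...) on one line, values as JSON. send_rows: Moves the arm, as the interface text tells. Its arguments: {"type":"object","properties":{"jaw":{"type":"array"},"offset":{"type":"array"},"twist":{"type":"array"},"squeeze":{"type":"number"}},"required":["jaw","offset","twist"]}

```bash
mkdir -p pics; ls; python3 - <<'E'
from workcell import env
import cv2,numpy as np
s=env.read_state(); print(s, env.grip_point_offset)
for n in ("scene","top"):
    im=env.read_camera(n); cv2.imwrite(f"pics/{n}0.png",cv2.resize(im[:,:,::-1],(800,600),interpolation=cv2.INTER_CUBIC))
    p=env.camera_params(n); print(n,p)
E
```

```text
pics
{'t': 0.0, 'q': array([ 1.21890986e+00,  3.59496343e-01,  1.51141774e+00, -5.51042525e-06,
        1.27248826e+00, -1.15098960e-01]), 'joint_vel': array([ 0.00113407,  0.00088905,  0.00043457, -0.00028674, -0.00056522,
        0.00055464]), 'joint_torque': array([-1.81155214e-03, -5.15383315e+01, -2.70721614e+01,  6.72102137e-02,
        3.53344472e-02, -1.87181267e-04]), 'eef_pos': array([140.5210701 , 582.61215343, 221.82033878]), 'eef_rot': array([-3.13979434e+00, -2.02603727e-04,  2.90480659e+00]), 'ft_force': array([-0.76786631,  1.10878729, -0.00806279]), 'moment': array([0.0367921 , 0.02184102, 0.0327023 ]), 'grip_force': 0.0, 'gripper_width': 1.0025768816160532} 18.700000000000003
scene {'mtx': array([[481.18194131,   0.        , 256.55518944],
       [  0.        , 481.18194131, 198.88791921],
       [  0.        ,   0.        ,   1.        ]]), 'extrinsics': array([[-7.30670040e-01, -5.14229105e-01,  4.49098787e-01,
         1.22290297e+03],
       [ 6.82727901e-01, -5.48430249e-01,  4.82811428e-01,
         7.61829423e+02],
       [-1.97632896e-03,  6.59388117e-01,  7.51800110e-01,
         1.26131292e+03],
       [ 0.00000000e+00,  0.00000000e+00,  0.00000000e+00,
         1.00000000e+00]])}
top {'mtx': array([[462.14093013,   0.        , 258.27173851],
       [  0.        , 462.14093013, 195.29769188],
       [  0.        ,   0.        ,   1.        ]]), 'extrinsics': array([[ 2.79505925e-02,  9.91403280e-01, -1.27821362e-01,
         3.13061791e+02],
       [-9.99447781e-01,  3.00153232e-02,  1.42553026e-02,
         1.93046390e+00],
       [ 1.79693533e-02,  1.27352332e-01,  9.91694754e-01,
         1.70190114e+03],
       [ 0.00000000e+00,  0.00000000e+00,  0.00000000e+00,
         1.00000000e+00]])}
```

View pics/scene0.png

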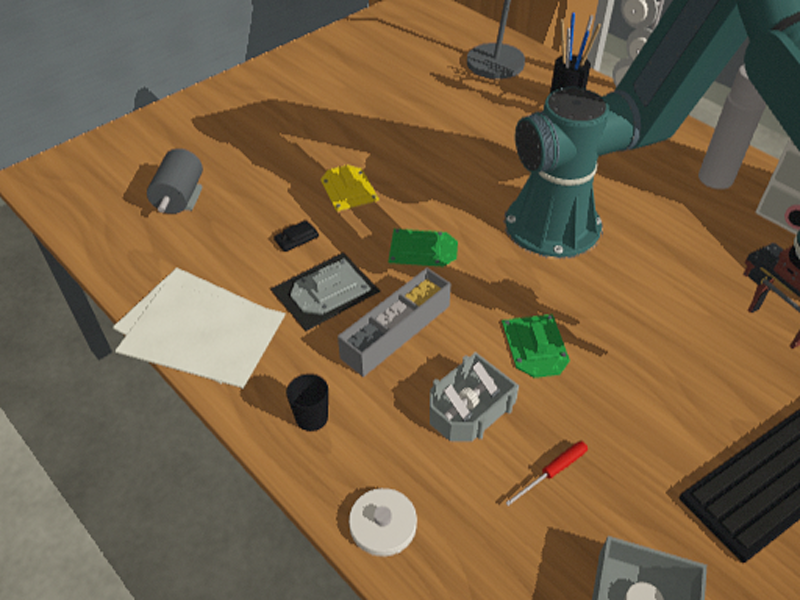

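View pics/top0.png

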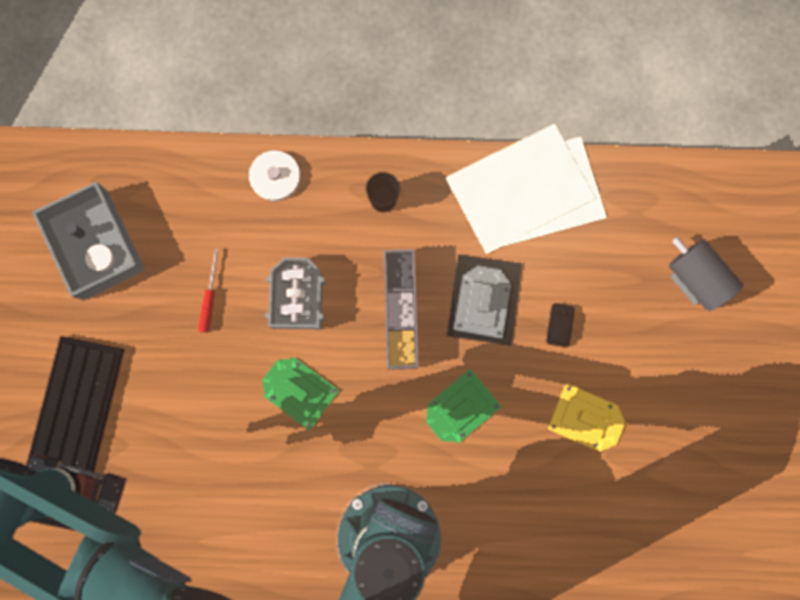

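The scene view shows the housing at (473,398), the bins at (395,320), the grey cover on the black pad at (328,287), the mouse at (297,235), the cup at (310,400) and the screwdriver at (548,472). In the top view the housing is at (296,293), the cover at (483,303), the bins at (402,310), the cup at (383,190), the mouse at (560,325) and the screwdriver at (210,290).
Cover candidates in the top view are green (300,392), green (463,407), yellow (587,417) and grey (483,303). The grey one on the black pad fits the description. I'll confirm it in a crop.

```bash
cat > h.py <<'E'
import numpy as np,cv2
from workcell import env
def ray(P,uv):
    K,E=P["mtx"],P["extrinsics"]
    d=np.linalg.solve(K,[uv[0],uv[1],1]); d=E[:3,:3]@(d*[1,-1,-1])
    return E[:3,3],d/np.linalg.norm(d)
def atz(P,uv,z):
    o,d=ray(P,uv); return o+d*(z-o[2])/d[2]
def tri(obs):
    A=0;b=0
    for P,uv in obs:
        o,d=ray(P,uv); M=np.eye(3)-np.outer(d,d); A=A+M; b=b+M@o
    return np.linalg.solve(A,b)
def proj(P,X):
    E=P["extrinsics"]; c=E[:3,:3].T@(np.array(X,float)-E[:3,3]); c=c*[1,-1,-1]
    p=P["mtx"]@c; return p[:2]/p[2]
def pose(): 
    s=env.read_state(); print("t",round(s["t"],2),"tcp",s["eef_pos"].round(1),s["eef_rot"].round(3),"F",s["ft_force"].round(1),"w",round(s["gripper_width"],3),"g",round(s["grip_force"],1)); return s
E
python3 - <<'E'
from h import *
T=env.camera_params("top");S=env.camera_params("scene");W=env.camera_params("wrist")
print(W)
top=env.read_camera("top")[:,:,::-1]; sc=env.read_camera("scene")[:,:,::-1]
def crop(im,x,y,f=5): return cv2.resize(im[y:y+60,x:x+80],None,fx=f,fy=f,interpolation=cv2.INTER_CUBIC)
a=np.vstack([np.hstack([crop(top,150,158),crop(top,270,162)]),np.hstack([crop(sc,263,222),crop(sc,168,155)])])
cv2.imwrite("pics/crops.png",a)
s=.64
for n,uv,z in [("H bl",(270,327),60),("H br",(321,327),60),("H top mid",(297,259),60),("C bl",(453,335),12),("C br",(500,338),12),("C top",(490,264),12),("bins tl",(386,251),75),("bins br",(418,367),75),("bins tr",(415,250),75),("cup",(383,190),95),("mouse",(561,325),31),("scr tip",(218,250),5),("scr end",(205,331),20)]:
    print(n,atz(T,np.array(uv)*s,z).round(0))
E
```

```text
{'mtx': array([[298.31560424,   0.        , 257.32938006],
       [  0.        , 298.31560424, 196.29462292],
       [  0.        ,   0.        ,   1.        ]]), 'extrinsics': array([[ 2.34237764e-01, -9.43291325e-01, -2.35232113e-01,
         7.71966187e+01],
       [ 9.72178795e-01,  2.27021133e-01,  5.77043787e-02,
         5.98737108e+02],
       [-1.02937923e-03, -2.42204216e-01,  9.70224746e-01,
         3.82386666e+02],
       [ 0.00000000e+00,  0.00000000e+00,  0.00000000e+00,
         1.00000000e+00]])}
H bl [465. 281.  60.]
H br [469. 165.  60.]
H top mid [624. 227.  60.]
C bl [ 464. -141.   12.]
C br [ 460. -251.   12.]
C top [ 636. -226.   12.]
bins tl [647.  22.  75.]
bins br [384. -58.  75.]
bins tr [651. -44.  75.]
cup [784.  33.  95.]
mouse [ 493. -391.   31.]
scr tip [651. 423.   5.]
scr end [455. 438.  20.]
```

View pics/crops.png

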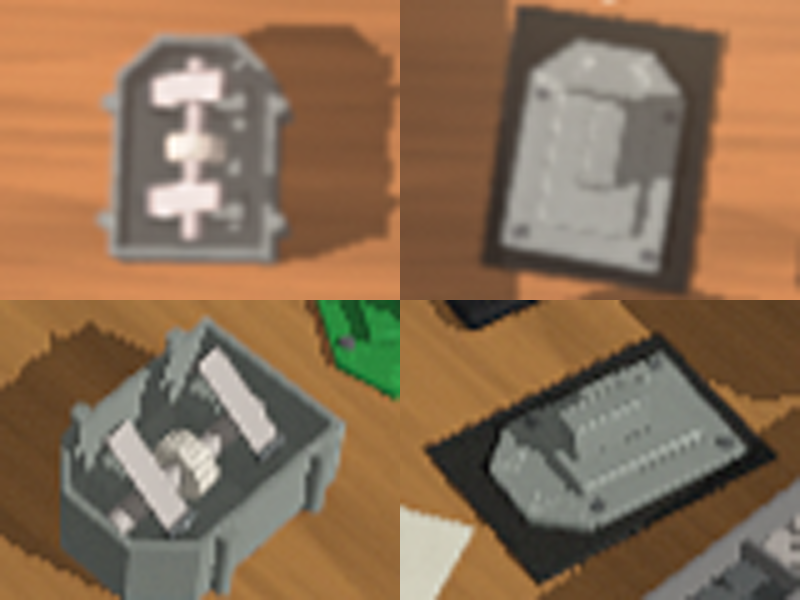

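The crop confirms it: the grey cover with clipped corners lies on the black pad, nose towards +x with a slight tilt. The housing is at about (546,225), nose towards +x, with both straps open. Moving over the housing.

>>> send_rows(jaw=[87,87,87,87,87,87,87,87,87,87,87,87], offset=[[0,0,0],[0,0,0],[-33,-33,0],[-33,-33,0],[-33,-33,0],[-33,-33,0],[-33,-33,0],[-33,-33,0],[-33,-33,0],[-33,-33,0],[-33,-33,0],[-33,-33,0]], twist=[[0,0,-0.118],[0,0,-0.118],[0,0,0],[0,0,0],[0,0,0],[0,0,0],[0,0,0],[0,0,0],[0,0,0],[0,0,0],[0,0,0],[0,0,0]])

```text
t: 1.4
eef_pos: [471.5, 251.3, 222.7]
eef_rot: [3.142, -0.0, 3.141]
ft_force: [0.4, 1.6, -0.3]
gripper_width: 0.993
grip_force: 0.0
```

>>> send_rows(jaw=[0,0,0,0,0], offset=[[-20,-10,0],[-20,-10,10],[-10,-10,10],[0,0,0],[0,0,0]], twist=[[0,0,0],[0,0,0],[0,0,0],[0,0,0],[0,0,0]])

```text
t: 1.9
eef_pos: [519.1, 223.1, 201.6]
eef_rot: [-3.141, -0.003, 3.141]
ft_force: [-0.3, -0.5, -0.2]
gripper_width: 0.578
grip_force: 0.0
```

```bash
python3 - <<'E'
from h import *
pose(); P=env.camera_params("wrist"); im=env.read_camera("wrist")[:,:,::-1]
np.save("w1.npy",P,allow_pickle=True); cv2.imwrite("w1.png",im)
cv2.imwrite("pics/w1.png",cv2.resize(im,(800,600),interpolation=cv2.INTER_CUBIC))
E
```

```text
t 1.9 tcp [519.1 223.1 201.6] [-3.141e+00 -3.000e-03  3.141e+00] F [-0.3 -0.5 -0.2] w 0.578 g 0.0
```

View pics/w1.png

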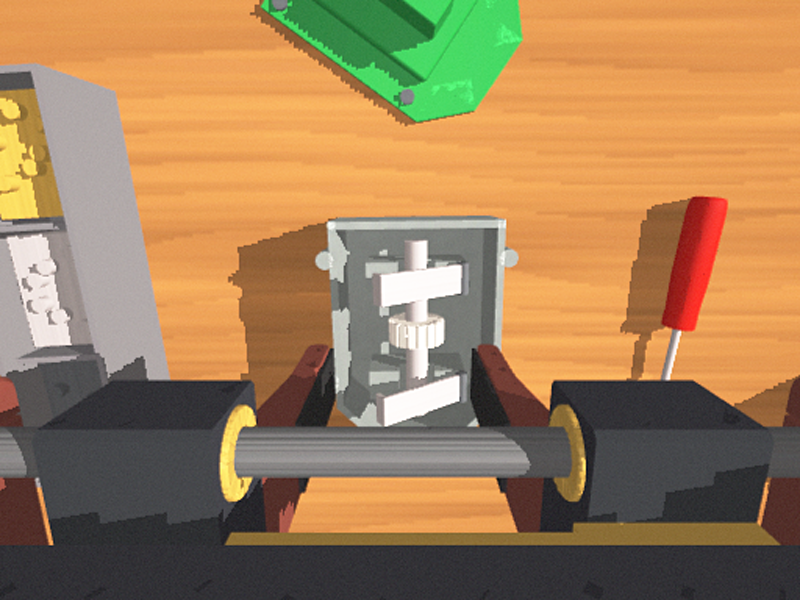

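Wrist view: housing rim square-end corners at (330,222) and (506,218), straps at (420,284) and (422,400), nose hidden by the gripper. Backing off for a second view that shows the whole rim.

>>> send_rows(jaw=[0,0,0,0], offset=[[40,0,0],[40,0,0],[0,0,0],[0,0,0]], twist=[[0,0,0],[0,0,0],[0,0,0],[0,0,0]])

```text
t: 2.35
eef_pos: [439.4, 223.8, 203.3]
eef_rot: [3.141, 0.001, -3.14]
ft_force: [1.2, -0.2, 0.5]
gripper_width: 0.165
grip_force: 0.0
```

```bash
python3 - <<'E'
from h import *
pose(); P=env.camera_params("wrist"); im=env.read_camera("wrist")[:,:,::-1]
np.save("w2.npy",P,allow_pickle=True); cv2.imwrite("w2.png",im)
x,y=190,200
cv2.imwrite("pics/w2.png",cv2.resize(im[y:y+150,x:x+200],(800,600),interpolation=cv2.INTER_CUBIC))
E
```

```text
t 2.35 tcp [439.4 223.8 203.3] [ 3.141e+00  1.000e-03 -3.140e+00] F [ 1.2 -0.2  0.5] w 0.165 g 0.0
```

View pics/w2.png

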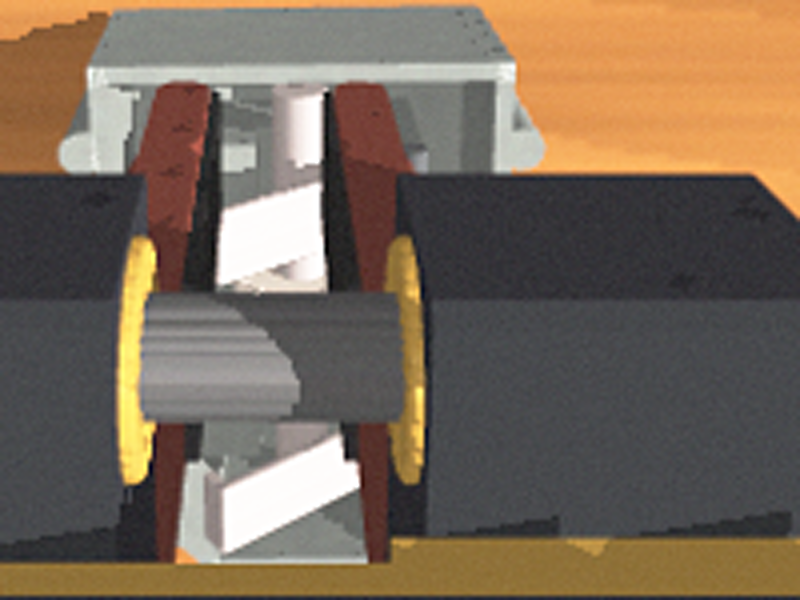

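The second view shows the square-end rim corners at crop (89,68) and (515,64), with the nose hidden further. Image up is -x, so I go +x instead.

>>> send_rows(jaw=[0,0,0,0,0,0], offset=[[-45,0,0],[-45,0,0],[-45,0,0],[-25,0,0],[0,0,0],[0,0,0]], twist=[[0,0,0],[0,0,0],[0,0,0],[0,0,0],[0,0,0],[0,0,0]])

```text
t: 3.0
eef_pos: [600.9, 222.9, 202.1]
eef_rot: [-3.141, -0.001, 3.14]
ft_force: [0.4, 0.0, 0.1]
gripper_width: 0.006
grip_force: 0.0
```

```bash
python3 - <<'E'
from h import *
pose(); P=env.camera_params("wrist"); im=env.read_camera("wrist")[:,:,::-1]
np.save("w3.npy",P,allow_pickle=True); cv2.imwrite("w3.png",im)
x,y=170,40
cv2.imwrite("pics/w3.png",cv2.resize(im[y:y+150,x:x+200],(800,600),interpolation=cv2.INTER_CUBIC))
W=[np.load(f"w{i}.npy",allow_pickle=True).item() for i in (1,2)]
print(tri([(W[0],(211.2,142)),(W[1],(212.2,217))]),tri([(W[0],(323.8,139.5)),(W[1],(318.7,216))]))
E
```

```text
t 3.0 tcp [600.9 222.9 202.1] [-3.141e+00 -1.000e-03  3.140e+00] F [0.4 0.  0.1] w 0.006 g 0.0
[473.01243505 176.96960322  60.00609015] [470.3656922  289.06083198  64.27114583]
```

View pics/w3.png

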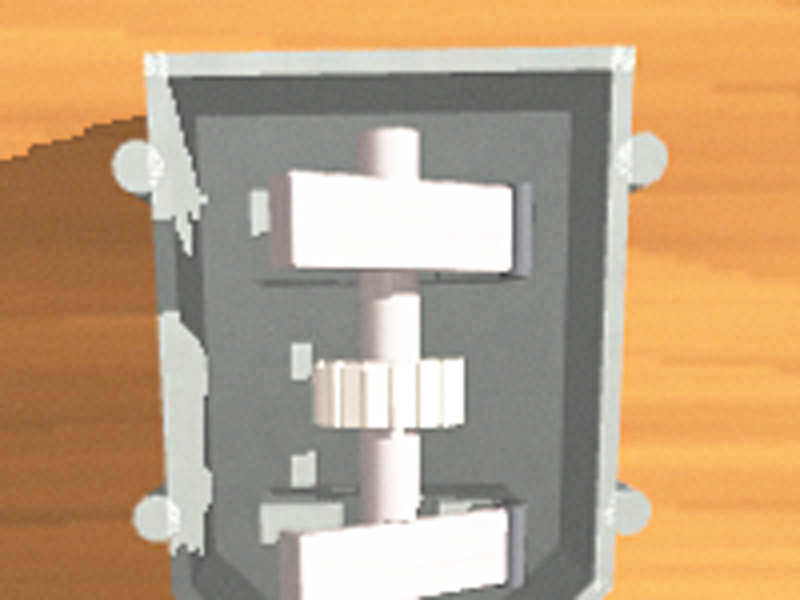

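The third view shows square-end corners at crop (144,53) and (635,46), with side edges running down to about (172,598) and (611,590).

```bash
python3 - <<'E'
from h import *
W=[np.load(f"w{i}.npy",allow_pickle=True).item() for i in (1,2,3)]
T=env.camera_params("top")
c=lambda u,v:(170+u/4,40+v/4)
L=[(W[0],(211.2,142)),(W[1],(212.2,217)),(W[2],c(144,53))];R=[(W[0],(323.8,139.5)),(W[1],(318.7,216)),(W[2],c(635,46))]
print("corner tri",tri(L),tri(R))
a,b=atz(W[2],c(144,53),60),atz(W[2],c(635,46),60)
e,f=atz(W[2],c(172,598),60),atz(W[2],c(611,590),60)
print(a,b,e,f,np.linalg.norm(a-b),np.linalg.norm(e-f))
m=(a+b)/2;n=(e+f)/2
print("yaw by mids",np.arctan2((n-m)[1],(n-m)[0]),"by end edge",np.arctan2(-(b-a)[0],(b-a)[1]))
for th in [np.arctan2(-(b-a)[0],(b-a)[1])]:
    cx=m+80*np.array([np.cos(th),np.sin(th),0]); print("centre",cx)
# top view crop (150,158)+px/5 : square corners (107,262),(280,262), nose (150..230,38)
t=lambda u,v,z=60:atz(T,(150+u/5,158+v/5),z)
print("top",t(107,260),t(279,260),t(190,37))
E
```

```text
corner tri [473.22030807 176.3983444   59.19370499] [471.47318984 290.18430739  59.42220327]
[473.44211162 175.63422865  60.        ] [472.03142908 290.1873637   60.        ] [603.82975884 177.37228175  60.        ] [601.8123588  291.35719441  60.        ] 114.56182075870157 114.00276408162952
yaw by mids 0.011176456315874552 by end edge 0.012314034350933228
centre [552.73070501 233.89589402  60.        ]
top [462.65067543 285.67412354  60.        ] [466.27481574 163.6341792   60.        ] [625.57783502 234.4490268   60.        ]
```

Housing rim centre is at (552.7,233.9), z≈59.3 (text 60), yaw 0.012, width 114.5, which matches. Pressing strap_b now, with the finger edge about 50 mm from the hinge.

>>> send_rows(jaw=[0,0,0,0,0,0,0,0,0,0,0,0], offset=[[8,6.5,35],[0,0,35],[0,0,25],[0,0,8],[0,0,8],[0,0,8],[0,0,8],[0,0,8],[0,0,7],[0,0,3],[0,0,0],[0,0,0]], twist=[[0,0,0],[0,0,0],[0,0,0],[0,0,0],[0,0,0],[0,0,0],[0,0,0],[0,0,0],[0,0,0],[0,0,0],[0,0,0],[0,0,0]])

```text
t: 4.25
eef_pos: [592.3, 229.4, 57.5]
eef_rot: [-3.141, -0.0, 3.141]
ft_force: [0.1, 0.4, 0.3]
gripper_width: 0.004
grip_force: 0.0
```

```bash
python3 - <<'E'
from h import *
pose()
E
```

```text
t 4.25 tcp [592.3 229.4  57.5] [-3.141 -0.     3.141] F [0.1 0.4 0.3] w 0.004 g 0.0
```

No residual force, so it should have snapped. Now strap_a.

>>> send_rows(jaw=[0,0,0,0,0,0,0], offset=[[0,0,-35],[0,0,-35],[40,-0.5,0],[39,-0.5,0],[0,0,20],[0,0,8],[0,0,8]], twist=[[0,0,0],[0,0,0],[0,0,0],[0,0,0],[0,0,0],[0,0,0],[0,0,0]])

```text
t: 4.95
eef_pos: [514.2, 228.6, 91.5]
eef_rot: [3.141, 0.001, 3.141]
ft_force: [0.2, -0.1, -0.1]
gripper_width: 0.0
grip_force: 0.0
```

>>> send_rows(jaw=[0,0,0,0,0,0,0], offset=[[0,0,8],[0,0,8],[0,0,8],[0,0,7],[0,0,3],[0,0,0],[0,0,0]], twist=[[0,0,0],[0,0,0],[0,0,0],[0,0,0],[0,0,0],[0,0,0],[0,0,0]])

```text
t: 5.65
eef_pos: [513.3, 228.4, 57.5]
eef_rot: [-3.141, -0.0, 3.141]
ft_force: [0.2, -0.0, 0.8]
gripper_width: 0.001
grip_force: 0.0
```

>>> send_rows(jaw=[0,0,0,0,0,0,0,0,0], offset=[[0,0,-40],[0,0,-40],[0,0,-40],[-40,0,-20],[-40,0,0],[-40,0,0],[-30,0,0],[0,0,0],[0,0,0]], twist=[[0,0,0],[0,0,0],[0,0,0],[0,0,0],[0,0,0],[0,0,0],[0,0,0],[0,0,0],[0,0,0]])

```text
t: 6.55
eef_pos: [663.2, 228.2, 197.3]
eef_rot: [-3.141, -0.001, 3.14]
ft_force: [-0.8, 0.2, -0.6]
gripper_width: 0.007
grip_force: 0.0
```

```bash
python3 - <<'E'
from h import *
pose(); P=env.camera_params("wrist"); im=env.read_camera("wrist")[:,:,::-1]
np.save("w4.npy",P,allow_pickle=True); cv2.imwrite("w4.png",im)
x,y=150,20
print([proj(P,(x_,y_,60)).round() for x_,y_ in ((472.7,233),(632.7,234.9))])
cv2.imwrite("pics/w4.png",cv2.resize(im[y:y+180,x:x+240],(800,600),interpolation=cv2.INTER_CUBIC))
E
```

```text
t 6.55 tcp [663.2 228.2 197.3] [-3.141e+00 -1.000e-03  3.140e+00] F [-0.8  0.2 -0.6] w 0.007 g 0.0
[array([262., -27.]), array([264., 158.])]
```

View pics/w4.png

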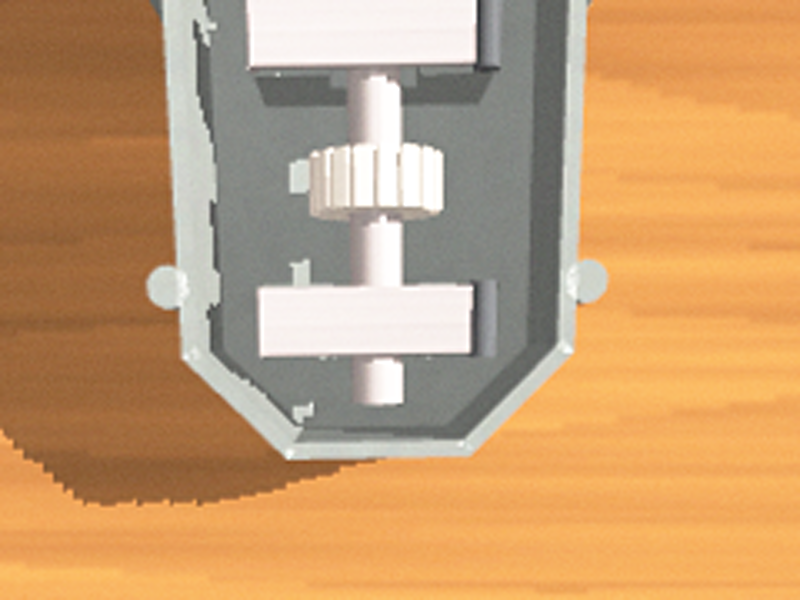

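Both straps are flat and shut. The nose edge at crop (382,458), native (264.6,157.4), matches the predicted (264,158), so the housing pose is confirmed. Moving over to the cover.

>>> send_rows(jaw=[87,87,87,87,87,87,87,87,87,87,87,87], offset=[[5,-40,-3],[5,-40,0],[5,-40,0],[5,-40,0],[5,-40,0],[5,-40,0],[5,-40,0],[5,-40,0],[5,-40,0],[5,-40,0],[5,-30,0],[0,0,0]], twist=[[0,0,0],[0,0,0],[0,0,0],[0,0,0],[0,0,0],[0,0,0],[0,0,0],[0,0,0],[0,0,0],[0,0,0],[0,0,0],[0,0,0]])

```text
t: 7.8
eef_pos: [606.3, -204.6, 201.0]
eef_rot: [-3.14, -0.0, 3.138]
ft_force: [0.0, 1.1, 0.0]
gripper_width: 0.99
grip_force: 0.0
```

>>> send_rows(jaw=[87,87], offset=[[0,0,0],[0,0,0]], twist=[[0,0,0],[0,0,0]])

```text
t: 8.0
eef_pos: [607.6, -200.0, 200.8]
eef_rot: [3.141, -0.0, -3.142]
ft_force: [0.3, 0.4, -0.5]
gripper_width: 0.993
grip_force: 0.0
```

```bash
python3 - <<'E'
from h import *
pose(); P=env.camera_params("wrist"); im=env.read_camera("wrist")[:,:,::-1]
np.save("w5.npy",P,allow_pickle=True); cv2.imwrite("w5.png",im)
x,y=130,10
cv2.imwrite("pics/w5.png",cv2.resize(im[y:y+195,x:x+260],(800,600),interpolation=cv2.INTER_CUBIC))
E
```

```text
t 8.0 tcp [ 607.6 -200.   200.8] [ 3.141 -0.    -3.142] F [ 0.3  0.4 -0.5] w 0.993 g 0.0
```

View pics/w5.png

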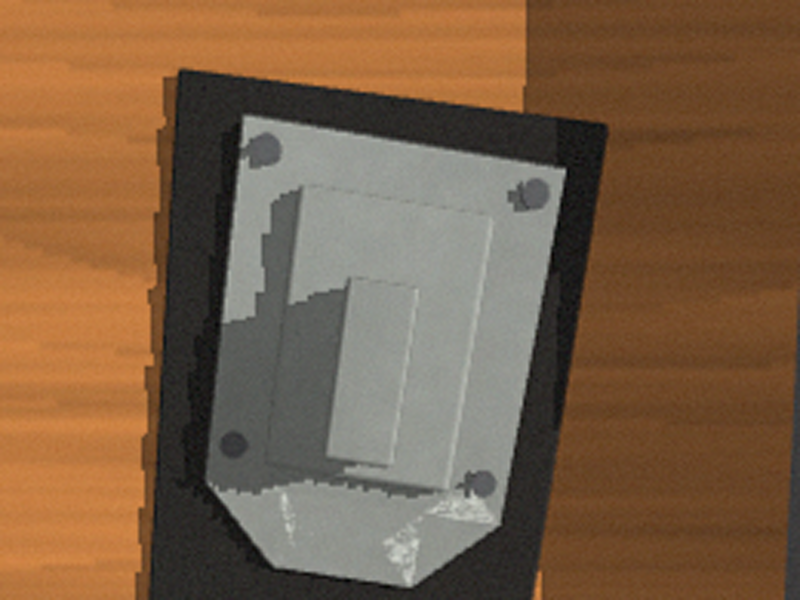

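The wrist view shows the rib top corners at crop (348,279), (417,288), (391,465), (328,457) and the plate corners at (243,114), (567,169), (500,524), (411,587), (277,568), (206,482). I shift sideways for a second view, to measure height.

>>> send_rows(jaw=[87,87,87,87], offset=[[-10,-40,0],[0,0,0],[0,0,0],[0,0,0]], twist=[[0,0,0],[0,0,0],[0,0,0],[0,0,0]])

```text
t: 8.45
eef_pos: [617.8, -240.1, 200.5]
eef_rot: [3.141, -0.001, -3.141]
ft_force: [0.2, -0.4, -0.3]
gripper_width: 0.992
grip_force: 0.0
```

```bash
python3 - <<'E'
from h import *
pose(); P=env.camera_params("wrist"); im=env.read_camera("wrist")[:,:,::-1].copy()
np.save("w6.npy",P,allow_pickle=True); cv2.imwrite("w6.png",im)
Q=np.load("w5.npy",allow_pickle=True).item(); i5=cv2.imread("w5.png")
g=lambda i:cv2.cvtColor(i,cv2.COLOR_BGR2GRAY)
p=np.array([(348,279),(417,288),(391,465),(328,457),(243,114),(567,169),(500,524),(206,482),(411,587),(277,568)],float)*.325+[130,10]
zs=[52]*4+[12]*6
X=np.array([atz(Q,a,z) for a,z in zip(p,zs)])
guess=np.float32([proj(P,x) for x in X])
n,st,e=cv2.calcOpticalFlowPyrLK(g(i5),g(im),np.float32(p),guess.copy(),winSize=(13,13),maxLevel=1,flags=cv2.OPTFLOW_USE_INITIAL_FLOW)
for a,x,b,s in zip(p,X,n,st): print(x.round(1),tri([(Q,a),(P,b)]).round(1),s)
d=(X[2]+X[3]-X[0]-X[1])[:2]; print("rib c",X[:4].mean(0),"yaw",np.arctan2(d[1],d[0]), "len",np.linalg.norm(X[3]-X[0]),"w",np.linalg.norm(X[1]-X[0]))
m0=(X[4]+X[5])/2; m1=(X[8]+X[9])/2; print("plate c",(m0+m1)/2,"yaw",np.arctan2(*(m1-m0)[1::-1]),np.linalg.norm(m1-m0),np.linalg.norm(X[4]-X[5]))
E
```

```text
t 8.45 tcp [ 617.8 -240.1  200.5] [ 3.141e+00 -1.000e-03 -3.141e+00] F [ 0.2 -0.4 -0.3] w 0.992 g 0.0
[ 522.1 -213.4   52. ] [ 521.8 -213.6   48.1] [1]
[ 524.8 -191.2   52. ] [ 521.3 -197.2  100. ] [1]
[ 581.9 -199.6   52. ] [ 583.  -199.5   48.1] [1]
[ 579.3 -220.8   52. ] [ 579.9 -221.    47.9] [1]
[ 464.6 -251.2   12. ] [ 463.9 -251.6    9.3] [1]
[ 482.3 -137.4   12. ] [ 481.8 -136.9    9.2] [1]
[ 609.9 -157.4   12. ] [ 610.2 -157.2   10.3] [1]
[ 593.6 -270.4   12. ] [ 593.9 -270.7   10.3] [1]
[ 635.2 -191.7   12. ] [ 634.9 -191.7   12.9] [1]
[ 627.5 -244.2   12. ] [ 627.5 -244.2   11.8] [1]
rib c [ 552.02036215 -206.26046903   52.        ] yaw -0.13676623990120493 len 57.666525480722065 w 22.380532269163222
plate c [ 552.36427334 -206.12027456   12.        ] yaw -0.14869639457872152 159.65075848062594 115.19024746409974
```

Cover: centre (552.3,-206.2), yaw -0.147, plate top about 11 and rib top about 48–52 (text 12 and 52), size 159.7×115.2, all as expected. Aligning and descending.

>>> send_rows(jaw=[87,87,87,87,87,87,87,87,87,87,87,87], offset=[[33,17,0],[32.5,17,0],[0,0,0],[0,0,0],[0,0,30],[0,0,30],[0,0,30],[0,0,30],[0,0,25],[0,0,20],[0,0,8],[0,0,0]], twist=[[0,0,0],[0,0,0],[0,0,0.074],[0,0,0.073],[0,0,0],[0,0,0],[0,0,0],[0,0,0],[0,0,0],[0,0,0],[0,0,0],[0,0,0]])

```text
t: 9.7
eef_pos: [551.8, -206.6, 26.9]
eef_rot: [3.141, -0.002, 2.994]
ft_force: [0.1, -0.2, 0.2]
gripper_width: 0.989
grip_force: 0.0
```

>>> send_rows(jaw=[10,10,10,10,10,10,10,10,10,10,10,10], offset=[[0,0,0],[0,0,0],[0,0,0],[0,0,0],[0,0,0],[0,0,0],[0,0,0],[0,0,0],[0,0,0],[0,0,0],[0,0,0],[0,0,0]], twist=[[0,0,0],[0,0,0],[0,0,0],[0,0,0],[0,0,0],[0,0,0],[0,0,0],[0,0,0],[0,0,0],[0,0,0],[0,0,0],[0,0,0]], squeeze=40)

```text
t: 10.9
eef_pos: [552.6, -207.6, 27.6]
eef_rot: [-3.141, -0.0, 2.994]
ft_force: [0.6, -0.6, 0.3]
gripper_width: 0.269
grip_force: 40.0
```

```bash
python3 - <<'E'
from h import *
pose()
E
```

```text
t 10.9 tcp [ 552.6 -207.6   27.6] [-3.141 -0.     2.994] F [ 0.6 -0.6  0.3] w 0.269 g 40.0
```

Gripped: opening 23.7 mm, 40 N. Lifting, straightening, then crossing the bins high.

>>> send_rows(jaw=[10,10,10,10,10,10,10,10,10,10,10], offset=[[0,0,-5],[0,0,-15],[0,0,-25],[0,0,-25],[0,0,-25],[0,0,-20],[0,0,-10],[0,0,0],[0,0,0],[0,0,0],[0,0,0]], twist=[[0,0,0],[0,0,0],[0,0,0],[0,0,0],[0,0,0],[0,0,0],[0,0,0],[0,0,-0.05],[0,0,-0.06],[0,0,-0.05],[0,0,0]])

```text
t: 12.0
eef_pos: [552.0, -207.3, 152.1]
eef_rot: [3.141, -0.001, -3.129]
ft_force: [-0.0, 0.1, -1.8]
gripper_width: 0.274
grip_force: 40.0
```

>>> send_rows(jaw=[10,10,10,10,10,10,10,10,10,10,10,10], offset=[[0,10,0],[0,20,0],[0,30,0],[0,40,0],[0,40,0],[0,40,0],[0,40,0],[0,40,0],[0,40,0],[0,40,0],[0,40,0],[0,30,0]], twist=[[0,0,0],[0,0,0],[0,0,0],[0,0,0],[0,0,0],[0,0,0],[0,0,0],[0,0,0],[0,0,0],[0,0,0],[0,0,0],[0,0,0]])

```text
t: 13.2
eef_pos: [546.6, 205.3, 152.5]
eef_rot: [3.141, -0.001, -3.13]
ft_force: [0.5, -0.2, -2.7]
gripper_width: 0.271
grip_force: 40.0
```

>>> send_rows(jaw=[10,10,10,10], offset=[[0,20,0],[0,5,0],[0,0,0],[0,0,0]], twist=[[0,0,0],[0,0,0],[0,0,0],[0,0,0]])

```text
t: 13.6
eef_pos: [547.0, 226.5, 152.4]
eef_rot: [-3.141, -0.001, -3.13]
ft_force: [0.1, -0.7, -2.8]
gripper_width: 0.273
grip_force: 40.0
```

```bash
python3 - <<'E'
from h import *
pose();pose()
E
```

```text
t 13.6 tcp [547.  226.5 152.4] [-3.141e+00 -1.000e-03 -3.130e+00] F [ 0.1 -0.7 -2.8] w 0.273 g 40.0
t 13.6 tcp [547.  226.5 152.4] [-3.141e+00 -1.000e-03 -3.130e+00] F [ 0.1 -0.7 -2.8] w 0.273 g 40.0
```

>>> send_rows(jaw=[10,10,10,10,10,10,10,10,10], offset=[[-3,4,0],[-2.8,3,0],[0,0,15],[0,0,15],[0,0,12],[0,0,9],[0,0,5],[0,0,0],[0,0,0]], twist=[[0,0,0],[0,0,0],[0,0,0],[0,0,0],[0,0,0],[0,0,0],[0,0,0],[0,0,0],[0,0,0]])

```text
t: 14.5
eef_pos: [553.4, 234.5, 96.9]
eef_rot: [3.142, 0.0, -3.129]
ft_force: [1.0, -0.6, -2.9]
gripper_width: 0.272
grip_force: 40.0
```

```bash
python3 - <<'E'
from h import *
pose(); P=env.camera_params("wrist"); S=env.camera_params("scene")
w=env.read_camera("wrist")[:,:,::-1]; s=env.read_camera("scene")[:,:,::-1].copy()
pose()
c,si=np.cos(.012),np.sin(.012); C=np.array([552.7,233.9])
out=[(-80,-57.5),(50,-57.5),(80,-27.5),(80,27.5),(50,57.5),(-80,57.5)]
wd=lambda z:[[C[0]+a*c-b*si,C[1]+a*si+b*c,z] for a,b in out]
a=cv2.resize(w,(400,300),interpolation=cv2.INTER_AREA)
def cr(im,x,y,wid,outw,f):
    return cv2.resize(im[y:y+int(wid*.75),x:x+wid],None,fx=f,fy=f,interpolation=cv2.INTER_CUBIC)
q=proj(S,(552.7,233.9,80)).astype(int); x,y=q-[60,45]
B=cr(s,x,y,120,0,5)
B2=B.copy()
k=(np.array([proj(S,p) for p in wd(81)])-[x,y]+.5)*5
cv2.polylines(B2,[k.astype(int)],True,(0,0,255),1)
k=(np.array([proj(S,p) for p in wd(60)])-[x,y]+.5)*5
cv2.polylines(B2,[k.astype(int)],True,(255,0,0),1)
W=w.copy(); 
W=cv2.resize(w,None,fx=1,fy=1); 
cv2.polylines(W,[np.array([proj(P,p) for p in wd(81)]).astype(int)],True,(0,0,255),1)
cv2.imwrite("pics/end.png",np.vstack([np.hstack([B[:300,:400] if 0 else cv2.resize(B,(400,300)),cv2.resize(B2,(400,300))]),np.hstack([a,cv2.resize(W,(400,300))])]))
cv2.imwrite("w7.png",w);cv2.imwrite("s7.png",s);np.save("w7.npy",P,allow_pickle=True)
E
```

```text
t 14.5 tcp [553.4 234.5  96.9] [ 3.142  0.    -3.129] F [ 1.  -0.6 -2.9] w 0.272 g 40.0
t 14.6 tcp [553.6 234.6  97.2] [ 3.141e+00  1.000e-03 -3.129e+00] F [-0.3  1.2 -1.5] w 0.271 g 40.0
```

View pics/end.png

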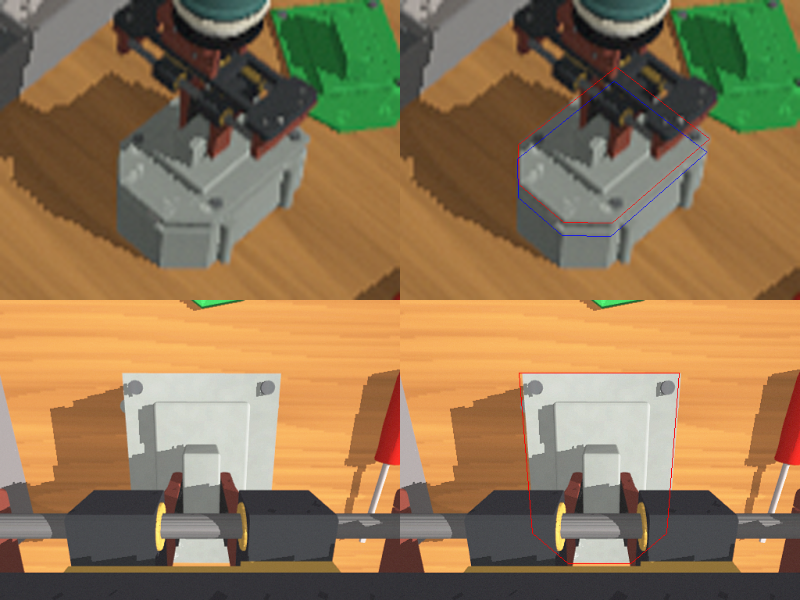

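The closing picture shows the held cover matching the housing outline at z≈81 in both views: wrist square-end corners (122,374) and (281,374) against the predicted (119,373) and (280,373). That is within about 2 mm and level, with a gap of about 16 mm. I let it settle, then hand in.

>>> send_rows(jaw=[10,10,10,10,10], offset=[[0,0,0],[0,0,0],[0,0,0],[0,0,0],[0,0,0]], twist=[[0,0,0],[0,0,0],[0,0,0],[0,0,0],[0,0,0]])

```text
t: 15.1
eef_pos: [553.0, 234.4, 96.7]
eef_rot: [-3.141, 0.0, -3.129]
ft_force: [-0.4, 0.8, -2.0]
gripper_width: 0.275
grip_force: 40.0
```

```bash
python3 - <<'E'
from h import *
pose(); print(env.finish_job())
E
```

```text
t 15.1 tcp [553.  234.4  96.7] [-3.141  0.    -3.129] F [-0.4  0.8 -2. ] w 0.275 g 40.0
the job is handed in; nothing more can be done
None
```

I handed the job in at 15.1 s: both straps are shut, and the cover is held level and still about 16 mm above the rim, within about 2 mm of square over the housing; no verdict came back.

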